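Show the helper which sprocket goes on which bicycle hub

TASK

Show a helper at the garage bench what to fit where, by pointing only: point down at the middle-sized of the three sprockets, with the fingertips over its middle and just above it (a few centimetres at most), and stay there for at least two seconds; then point in the same way at the rear hub, the taller one with the ribbed driver below its axle end, and finish there, still pointing at it. Touch nothing and move nothing, and do not point at another sprocket or at the front hub: stay well up when you pass over those.

Things in the scene. Friction and masses are not known exactly. Their poses are not given: they have to be found in the camera images.
- sprocket_small: flat bare-steel toothed ring lying on the bench, 13 teeth, 62 mm across the teeth, 5 mm thick, with a low collar (43 mm across) round a 36 mm centre hole; the collar's top is 9 mm above the underside. Origin: centre of the underside, z up. The smallest of the three sprockets.
- sprocket_middle: flat bare-steel toothed ring lying on the bench, 19 teeth, 86 mm across the teeth, 5 mm thick, with a low collar (43 mm across) round a 36 mm centre hole; the collar's top is 9 mm above the underside. Origin: centre of the underside, z up. The middle-sized of the three sprockets.
- sprocket_large: flat bare-steel toothed ring lying on the bench, 26 teeth, 114 mm across the teeth, 5 mm thick, with a low collar (43 mm across) round a 36 mm centre hole; the collar's top is 9 mm above the underside. Origin: centre of the underside, z up. The largest of the three sprockets.
- hub_rear: bicycle rear hub standing upright, axle vertical, in an 80 x 80 x 30 mm plywood block: aluminium shell with two 56 mm flanges (at 38 and 90 mm height), above them a dark ribbed steel driver 38 mm across (95 to 128 mm), and a 10 mm axle whose end is 142 mm above the bench. Origin: centre of the block's underside, z up along the axle.
- hub_front: bicycle front hub standing upright in an equal plywood block: slim aluminium shell with two 38 mm flanges (at 38 and 84 mm height), no driver, its 10 mm axle ending 108 mm above the bench. Origin: centre of the block's underside, z up along the axle.
- socket: bystander: steel deep socket standing upright, 28 mm across, 40 mm high; origin centre of underside
- pedal: bystander: black platform pedal lying flat, 80 (its x) x 64 x 24 mm high; origin centre of underside. Farther out, 60 mm or more from the middle of any sprocket or hub, lie a wrench and a screwdriver and stand a mug and an oil bottle, all under 125 mm high.
- grease_tub: bystander: grey tub with black lid, 60 mm across, 50 mm high; origin centre of underside. Along the edges of the bench stands fixed equipment outside the working area: toolbox (right edge), vise and small drawers (left edge), all under 230 mm high, parts tray and carton (far edge), under 100 mm high.
Not all that is in view belongs to the job. What is shaped like the hub_rear but pink or turquoise is not meant.

How it is judged (in metres and radians):
On the way, in this order (a step that is already met when the one before it is completed fails the run):
1. the fingertips point at the middle-sized sprocket from just above it for two seconds (horizontal distance between the grasp point and sprocket_middle below 0.025 m and z of the grasp point in the frame of sprocket_middle between 0.031 and 0.094 m), for 2 s.
2. the fingertips point at the rear hub from just above its axle end (horizontal distance between the grasp point and hub_rear below 0.025 m and z of the grasp point in the frame of hub_rear between 0.164 and 0.227 m), for 0.3 s.
At the end, for the whole second after the job is handed in: The tool point is within 25 mm of the rear hub's axis seen from above and 22 to 85 mm above its axle end (fingertips about 3 to 66 mm above it); sprockets and hubs are upright and within 8 mm of where they began. The sprocket was pointed at with the same tolerances (all of step 2 and distance of each of sprocket_small, sprocket_middle, sprocket_large, hub_front, hub_rear from where it was at the start of the episode below 0.008 m and angle between each of sprocket_small, sprocket_middle, sprocket_large, hub_front, hub_rear's own z axis and vertical below 0.1 rad); the robot touches nothing.
It fails at once if the robot touches something (over 0.5 N) (contact force between any of the fingers, the arm and anything else above 0.5 N).
It fails at once if a sprocket, a hub, the socket, pedal or tub is moved or lifted (over 8 mm) (distance of any of sprocket_small, sprocket_middle, sprocket_large, hub_front, hub_rear, socket, pedal, grease_tub from where it was at the start of the episode above 0.008 m).
It fails at once if the tool points at the wrong sprocket or at the front hub: tool point within 25 mm of its centre seen from above and less than 85 mm above its top ((horizontal distance between the grasp point and sprocket_small below 0.025 m and z of the grasp point in the frame of sprocket_small below 0.094 m) or (horizontal distance between the grasp point and sprocket_large below 0.025 m and z of the grasp point in the frame of sprocket_large below 0.094 m) or (horizontal distance between the grasp point and hub_front below 0.025 m and z of the grasp point in the frame of hub_front below 0.193 m)).
It also fails if it takes over 48 s, if anything falls off the work surface, if the arm or the gripper's body presses on something with over 40 N, if the wrist force passes 120 N, or if a joint passes its speed limit or range.

ROBOT

A 6-joint arm with a two-finger parallel gripper is mounted at the origin on the work surface. World frame = base frame: x ahead of the robot, y to its left, z up, the work surface at z = 0. Lengths are in mm, angles in rad, forces in N, time in s.
With the tool pointing down it reaches from about 350 to 875 mm from the base axis. Payload 4.2 kg.
Tool frame: the origin (TCP) lies between the finger pads, 19 mm behind the fingertips; this is the grasp point; z points along the fingers, y is the line along which they close (so a half turn about z gives the same grasp; the last joint's range is limited). The gripper opens to 85 mm and grips with 20 to 120 N. Pads are 22 mm wide; open, the fingers measure 114 mm over their backs; the gripper's body (76 mm by 85 mm) begins 54 mm behind the grasp point. The pads swing forward as they close: fully open they stand 13 mm farther back than shut.
Start: joints at [-0.874, 0.385, 0.008, 0, -1.194, -0.259], TCP at [264.979, -566.026, 250.012] pointing down, gripper open.
Joint ranges: [-3.14, 3.14], [-1.21, 2.06], [-1.07, 1.41], [-3.16, 2.05], [-2.99, -0.16], [-3.1, 3.1]. Speed limits (rad/s): [2.79, 2.79, 3.14, 3.14, 3.14, 3.14].

INTERFACE

Orientations are given as a rotation vector (axis times angle).
In Python, from plant import r, eyes, job, spotter gives the robot as it stands.
- The arm moves only by the tool apply_moves, never from a script. Its argument "increments" is a list of rows, each a list of 7 numbers: the shift along the tool's x, y, z as a fraction of full scale, then the turn, a rotation vector about the tool's x, y, z as a fraction of full scale, then the opening, from -1 (shut) to 1 (fully open). A call has 1 to 10 rows; each row shifts and turns the commanded pose from where the row before left it, along the tool's axes as they then stand; what a row does not reach is not made up. Full scale, the value 1, is 0.02 m for a shift and 5 degrees for a turn. A row lasts 1/12 s, in which the tool goes at most 41.7 mm and 7.16 degrees, less where a joint would pass 70% of its speed; a pose out of reach is approached as far as the arm can. A call with a number of a shift or a turn outside -1 to 1 is refused whole. A call with a gripper value outside its range is refused whole. The fingers move at their own pace and stop on an object; "grip_force" is the grip in N (left out, the last holds). Time passes only in rows, so rows that do not move let the fingers close. It gives the time, the measured TCP pose, the force, the opening and the grip force at its end, in the units of the state.
- r.get_state(): the state, without advancing time (a new reading comes with each control period).
- eyes.get_image(name): name is "scene" or "top"; returns the picture (384x512x3 uint8, red, green, blue); there is no depth.
- eyes.camera_model(name): a dict with "mtx" (3x3 intrinsics, pixels), "eye" and "orientation" of the camera in the world. Camera axes: x right, y up, looking along -z (the intrinsics and any distortion apply to the point x, -y, -z); pixel columns grow to the right and rows downward; lengths in mm; the calibration is good to about 2 mm. A picture is of the moment at which its call begins. camera_model takes no time and is no camera call.
- job.job_done(): hands the job in; it is judged then, once.
Trained networks look in the newest picture that a camera, given by its name, has taken for a name from the list of things; names that differ only in an ending like _2 or _b are one class to them, and where a whole thing is asked for, a point or a joint stands for the part that bears it (a point fixed in the world has none). Each returns a list of dicts, best first, with "score" (0 to 1); they miss things now and then, are a little off and sometimes report something else, mostly with a low value. They report only what shows in the picture. A call takes as long as a camera call. They do not tell look-alikes from the thing itself.
- spotter.silhouettes(label, camera): "mask" (384x512 bool, what is visible of it) and "rect" ([left, top, right, bottom] in pixels, round what is visible of it).
The state is a dict: "time": time; "q": joint angles; "dq": joint speeds; "joint_torque": joint torques, N m; "ee_pos": TCP position; "ee_rot": TCP orientation; "wrist_force": force on the tool from outside, world axes, zero at the start; "moment": the same for the moment, N m; "finger_gap": finger opening in mm; "grasp_force": force on a finger pad.
Only numpy, scipy, OpenCV 4.12 (cv2) and the standard library are available. Lean on these libraries where they do the work, as an engineer would, in place of code of your own. Each camera call takes 0.05 s, during which the arm holds its last target. There are 200 camera calls.

## Working session

There is one attempt and no reset: what is moved stays moved. The work goes in short steps, Python scripts to look and compute and a tool call to move; the robot and the scene stay as the last step left them, time stands still between calls to the robot, and variables do not carry over. Pictures are saved under pics/ and viewed, at most 10 in all, crops included, and the job is handed in when it is done.

Besides the shell and the picture viewer there is one more tool, called after ">>>" by a JSON object that holds its "method" and its "body". apply_moves: Moves the arm, as the interface text tells. Its arguments: {"type":"object","properties":{"increments":{"type":"array","items":{"type":"array","items":{"type":"number"}}},"grip_force":{"type":"number"}},"required":["increments"]}

```bash
mkdir -p pics; ls
cat > h.py <<'E'
import numpy as np, cv2
from scipy.spatial.transform import Rotation as R
from plant import r, eyes, job, spotter
def cam(n):
    m=eyes.camera_model(n); K=np.array(m['mtx']); e=np.array(m['eye']); o=np.array(m['orientation'])
    O=o if o.shape==(3,3) else R.from_rotvec(o).as_matrix()
    return K,e,O,m
def ray(n,u,v):
    K,e,O,_=cam(n); p=np.linalg.inv(K)@[u,v,1]; d=O@[p[0],-p[1],-p[2]]; return e,d/np.linalg.norm(d)
def onz(n,u,v,z):
    e,d=ray(n,u,v); return e+d*(z-e[2])/d[2]
def proj(n,P):
    K,e,O,_=cam(n); c=O.T@(np.array(P)-e); p=K@[c[0],-c[1],-c[2]]; return p[:2]/p[2]
E
python3 - <<'E'
from h import *
for n in('scene','top'):
    im=eyes.get_image(n); cv2.imwrite(f'pics/{n}.png',cv2.resize(im[:,:,::-1],(768,576)) ); print(n,cam(n)[3])
    for l in ('sprocket_small','sprocket_middle','sprocket_large','hub_rear','hub_front','socket','pedal','grease_tub'):
        for d in spotter.silhouettes(l,n): print(l,round(d['score'],2),np.round(d['rect']), d['mask'].sum())
s=r.get_state();print(s['time'],s['ee_pos'],s['ee_rot'])
E
```

```text
pics
scene {'mtx': array([[374.04153804,   0.        , 256.82191955],
       [  0.        , 374.04153804, 190.45528318],
       [  0.        ,   0.        ,   1.        ]]), 'eye': array([ 753.50653557, -450.32584739,  700.59130267]), 'orientation': array([0.64351457, 0.15270978, 0.46331519])}
sprocket_small 0.55 [216. 186. 239. 206.] 226
sprocket_middle 0.64 [153. 285. 197. 329.] 1109
sprocket_large 0.85 [253. 252. 306. 307.] 1899
sprocket_large 0.27 [277. 203. 322. 244.] 1119
hub_rear 0.87 [229.  72. 265. 124.] 1201
hub_rear 0.74 [284.  91. 325. 148.] 1310
hub_front 0.97 [317. 143. 356. 192.] 1310
socket 0.6 [191. 232. 203. 250.] 241
pedal 0.87 [276. 205. 319. 244.] 1134
grease_tub 0.74 [223. 125. 247. 156.] 589
top {'mtx': array([[479.3377851 ,   0.        , 258.61103241],
       [  0.        , 479.3377851 , 191.90187916],
       [  0.        ,   0.        ,   1.        ]]), 'eye': array([ 260.56229088,   37.92529513, 1277.12254901]), 'orientation': array([ 0.15950488, -0.14316387, -1.59000379])}
sprocket_small 0.78 [272. 205. 292. 222.] 136
sprocket_middle 0.85 [370. 183. 400. 208.] 529
sprocket_large 0.68 [306. 122. 348. 160.] 1070
hub_rear 0.88 [157. 231. 200. 273.] 954
hub_rear 0.64 [117. 201. 155. 232.] 1049
hub_front 0.94 [198. 119. 236. 160.] 887
pedal 0.94 [267. 135. 295. 163.] 639
grease_tub 0.55 [214. 224. 239. 250.] 427
0.9 [ 264.98994331 -566.01860373  250.04624131] [-6.82190084e-01  3.06660559e+00 -6.76612964e-05]
```

View pics/scene.png

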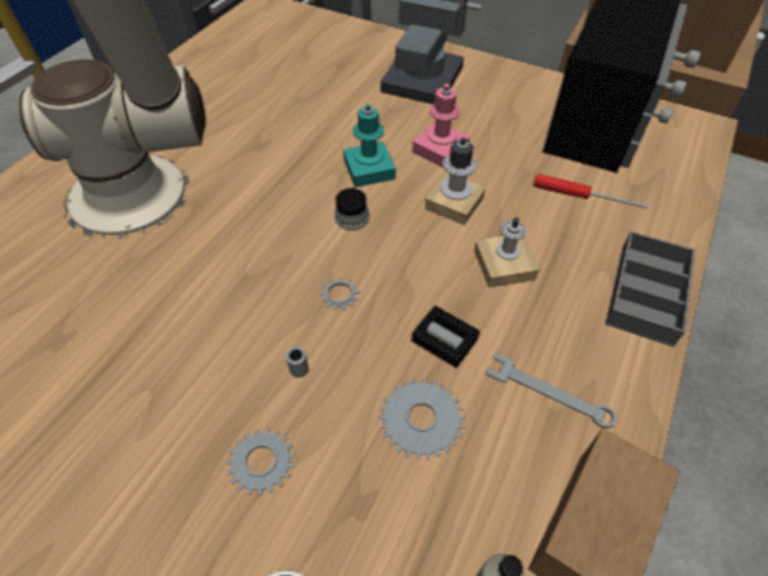

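View pics/top.png

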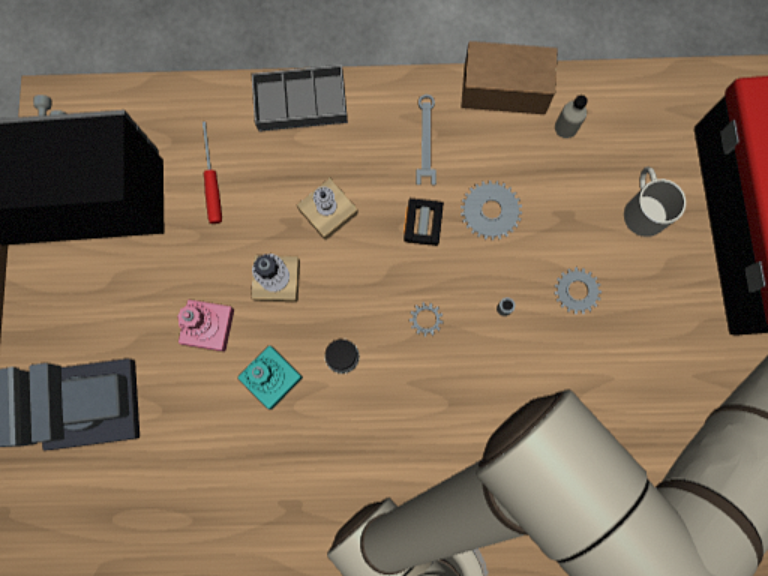

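The scene view (768 px scale) shows the small sprocket at (340,293), the middle at (261,461), the large at (421,418), the front hub at (508,250) and the ribbed dark-driver rear hub at (458,175). In the top view these are at (426,320), (577,290), (490,210), (327,205) and (275,275).

What could be mistaken for the rear hub: pink (443,120), turquoise (368,145) and the front hub (508,250). What could be mistaken for the middle sprocket: small (340,293) and large (421,418). The networks mostly gave the look-alikes as hub_rear, so I choose by description. I'll check the choice in a crop and triangulate.

Run:
```python
from h import *
ims={n:eyes.get_image(n) for n in('scene','top')}
def tri(a,b):
    e1,d1=ray('scene',*a); e2,d2=ray('top',*b)
    A=np.stack([d1,-d2],1); t=np.linalg.lstsq(A,e2-e1,rcond=None)[0]
    p,q=e1+t[0]*d1,e2+t[1]*d2; return np.round((p+q)/2,1),round(np.linalg.norm(p-q),1)
for l in ('sprocket_small','sprocket_middle','sprocket_large'):
    c=[]
    for n in ('scene','top'):
        d=spotter.silhouettes(l,n)
        if not d: continue
        k=cv2.convexHull(np.argwhere(d[0]['mask'])[:,::-1].astype(np.int32)); ((u,v),ax,_)=cv2.fitEllipse(k); c.append((u,v))
        P=onz(n,u,v,5); print(l,n,np.round((u,v),1),np.round(P,1),'diam',np.round(max(ax)*np.linalg.norm(P-cam(n)[1])/cam(n)[0][0,0],0))
    if len(c)==2: print(tri(*c))
for d in spotter.silhouettes('hub_rear','top')+spotter.silhouettes('hub_rear','scene'): print(d['score'],d['rect'])
P,g=tri((308,94),(177,174)); print('axle end guess',P,g)
a=ims['scene'][85:155,275:345,::-1]; b=ims['top'][150:220,150:220,::-1]
cv2.imwrite('pics/crop.png',np.hstack([cv2.resize(x,(390,390),interpolation=cv2.INTER_CUBIC) for x in(a,b)]))
```

```text
sprocket_small scene [225.4 195.4] [452.  -21.2   5. ] diam 58.0
sprocket_small top [283.8 212.7] [449.7 -17.8   5. ] diam 56.0
(array([ 4.502e+02, -1.820e+01,  4.000e-01]), np.float64(0.6))
sprocket_middle scene [173.1 307.6] [ 498.4 -295.5    5. ] diam 94.0
sprocket_middle top [385.  192.9] [ 496.7 -292.     5. ] diam 85.0
(array([ 4.971e+02, -2.939e+02,  1.000e-01]), np.float64(1.6))
sprocket_large scene [280.1 279. ] [ 653.  -149.9    5. ] diam 114.0
sprocket_large top [327.  139.1] [ 651.6 -143.8    5. ] diam 106.0
(array([ 652.9, -145.7,   -2.7]), np.float64(2.6))
0.9 [170.0, 168.3, 200.3, 201.9]
0.89 [160.7, 228.4, 197.4, 270.0]
0.59 [117.7, 199.9, 155.8, 235.9]
0.35 [269.1, 132.8, 295.4, 161.4]
0.87 [230.1, 72.9, 262.9, 124.6]
0.75 [282.6, 92.3, 324.4, 148.2]
axle end guess [531.5 245.2 139. ] 0.5
```

View pics/crop.png

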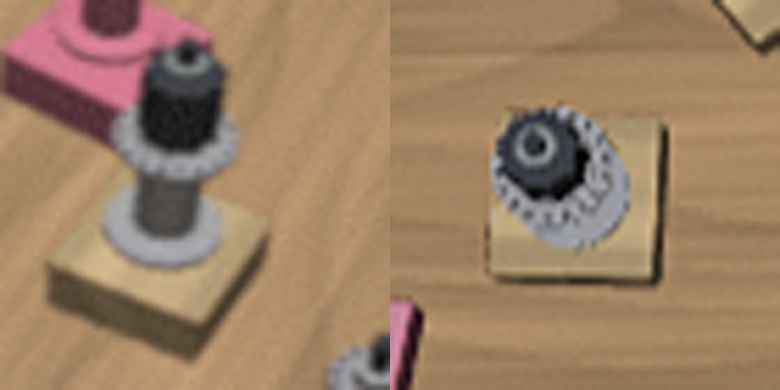

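```bash
cat >> h.py <<'E'
def delta(T):
    s=r.get_state(); M=R.from_rotvec(s['ee_rot']).as_matrix(); return np.round(M.T@(np.array(T)-s['ee_pos'])/20,2)
E
python3 - <<'E'
from h import *
for a in ((308.6,93.6),):
  e1,d1=ray('scene',*a); e2,d2=ray('top',176.2,176.4)
  t=np.linalg.lstsq(np.stack([d1,-d2],1),e2-e1,rcond=None)[0]; print(e1+t[0]*d1,e2+t[1]*d2)
print(onz('scene',308.6,93.6,142),onz('top',176.2,176.4,142),'block top',onz('top',184.1,185,30))
print('front hub',onz('top',327/1.5,190/1.5,108))
M=R.from_rotvec(r.get_state()['ee_rot']).as_matrix(); print(M.round(3))
print(delta([497,-293,250]), M.T@[531-497,247+293,0]/20)
for P in ([497,-293,9],[531,247,142]): print(proj('scene',P),proj('top',P))
E
```

```text
[530.92627241 250.51771433 136.27200484] [526.73065076 248.02952904 134.83670736]
[533.18552293 243.40396056 142.        ] [525.06150475 246.71196206 142.        ] block top [527.10970342 246.00670767  30.        ]
front hub [660.5279163  147.18266365 108.        ]
[[-0.906 -0.424 -0.   ]
 [-0.424  0.906  0.   ]
 [ 0.     0.    -1.   ]]
[-16.29   7.44   0.  ] [-1.29869368e+01  2.37324561e+01  3.52326613e-04]
[172.89360127 305.3258184 ] [385.71203324 192.46240528]
[308.33091088  92.46979064] [176.10504696 174.02552337]
```

>>> {"method": "apply_moves", "body": {"increments": [[0,0,-0.5,0,0,0,1],[0,0,-0.5,0,0,0,1],[-0.8,0.37,0,0,0,0,1],[-0.8,0.37,0,0,0,0,1],[-0.8,0.37,0,0,0,0,1],[-0.8,0.37,0,0,0,0,1],[-0.8,0.37,0,0,0,0,1],[-0.8,0.37,0,0,0,0,1],[-0.8,0.37,0,0,0,0,1],[-0.8,0.37,0,0,0,0,1]]}}

```text
time: 2.23
ee_pos: [356.6, -457.8, 271.6]
ee_rot: [-0.682, 3.065, -0.003]
wrist_force: [0.8, -0.4, -0.8]
finger_gap: 85.8
grasp_force: 0.0
```

>>> {"method": "apply_moves", "body": {"increments": [[-0.8,0.37,0,0,0,0,1],[-0.8,0.37,0,0,0,0,-0.5],[-0.8,0.37,0,0,0,0,-0.5],[-0.8,0.37,0,0,0,0,-0.5],[-0.8,0.37,0,0,0,0,-0.5],[-0.8,0.37,0,0,0,0,-0.5],[-0.8,0.37,0,0,0,0,-0.5],[-0.8,0.37,0,0,0,0,-0.5],[-0.8,0.37,0,0,0,0,-0.5],[-0.8,0.37,0,0,0,0,-0.5]]}}

```text
time: 3.07
ee_pos: [470.3, -322.8, 271.7]
ee_rot: [-0.682, 3.065, -0.002]
wrist_force: [-0.7, -0.4, -0.3]
finger_gap: 21.5
grasp_force: 0.0
```

>>> {"method": "apply_moves", "body": {"increments": [[-0.8,0.37,0,0,0,0,-0.5],[-0.8,0.37,0,0,0,0,-0.5],[0,0,0,0,0,0,-0.5],[0,0,0,0,0,0,-0.5]]}}

```text
time: 3.4
ee_pos: [492.7, -296.0, 271.2]
ee_rot: [-0.684, 3.065, -0.002]
wrist_force: [-0.9, -1.1, 0.8]
finger_gap: 21.3
grasp_force: 0.0
```

>>> {"method": "apply_moves", "body": {"increments": [[-0.25,0.05,0.9,0,0,0,-0.5],[0,0,0.9,0,0,0,-0.5],[0,0,0.9,0,0,0,-0.5],[0,0,0.9,0,0,0,-0.5],[0,0,0.9,0,0,0,-0.5],[0,0,0.9,0,0,0,-0.5],[0,0,0.8,0,0,0,-0.5],[0,0,0.8,0,0,0,-0.5],[0,0,0,0,0,0,-0.5],[0,0,0,0,0,0,-0.5]]}}

```text
time: 4.23
ee_pos: [495.7, -294.0, 130.1]
ee_rot: [0.681, -3.066, -0.0]
wrist_force: [-0.1, -0.7, 1.4]
finger_gap: 21.6
grasp_force: 0.0
```

Run:
```python
from h import *
s=r.get_state(); print(s['ee_pos'],delta([497,-293,62]))
im=eyes.get_image('scene'); t=eyes.get_image('top')
a=im[220:350,110:240,::-1]; b=t[130:260,320:450,::-1]
cv2.imwrite('pics/s1.png',np.hstack([cv2.resize(x,(390,390),interpolation=cv2.INTER_CUBIC) for x in(a,b)]))
```

```text
[ 495.67142597 -294.02635207  130.09515156] [-0.09  0.02  3.4 ]
```

View pics/s1.png

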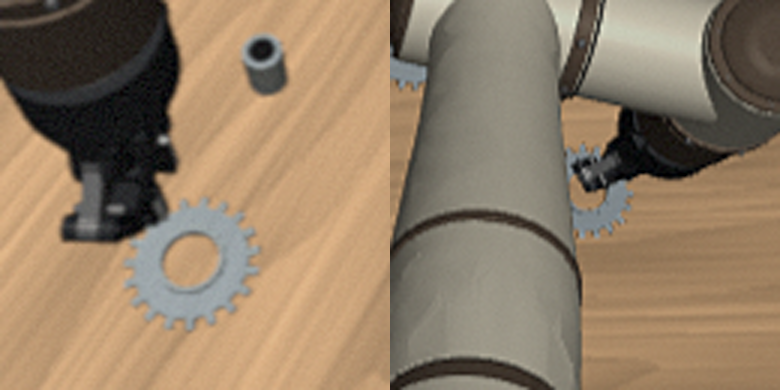

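The crop shows the fingertips still about 110 mm up beside the sprocket in view, which parallax explains. The socket stands clear. I go on down.

>>> {"method": "apply_moves", "body": {"increments": [[-0.1,0,0.6,0,0,0,-0.5],[0,0,0.6,0,0,0,-0.5],[0,0,0.6,0,0,0,-0.5],[0,0,0.6,0,0,0,-0.5],[0,0,0.6,0,0,0,-0.5],[0,0,0.4,0,0,0,-0.5],[0,0,0,0,0,0,-0.5],[0,0,0,0,0,0,-0.5],[0,0,0,0,0,0,-0.5],[0,0,0,0,0,0,-0.5]]}}

```text
time: 5.17
ee_pos: [498.7, -292.7, 63.1]
ee_rot: [-0.682, 3.065, -0.002]
wrist_force: [-0.7, -0.5, -0.3]
finger_gap: 21.4
grasp_force: 0.0
```

Run:
```python
from h import *
s=r.get_state(); p=s['ee_pos']; print(p,delta([497,-293,62]), s['wrist_force'])
q=proj('scene',p-[0,0,19]); print('tip px crop',(q-[110,220])*3, 'sprocket', (proj('scene',[497,-293,9])-[110,220])*3)
im=eyes.get_image('scene'); t=eyes.get_image('top')
a=im[220:350,110:240,::-1]; b=t[130:260,320:450,::-1]
cv2.imwrite('pics/s2.png',np.hstack([cv2.resize(x,(390,390),interpolation=cv2.INTER_CUBIC) for x in(a,b)]))
```

```text
[ 498.66244186 -292.68939659   63.11714863] [0.08 0.02 0.06] [-0.74320768 -0.50777616 -0.30466758]
tip px crop [181.15824362 235.48130712] sprocket [188.6808038  255.97745521]
```

View pics/s2.png

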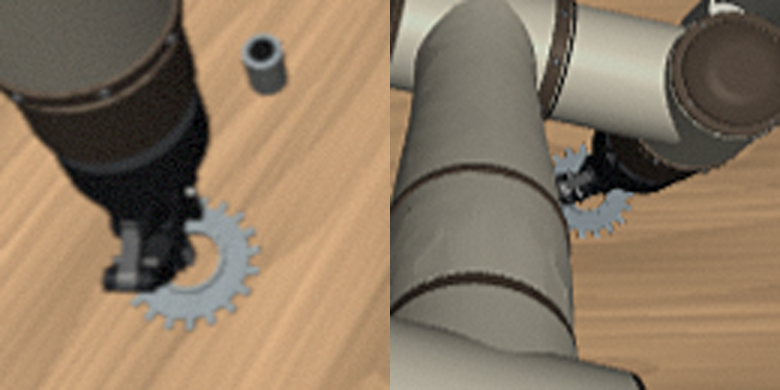

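The fingertips in the left crop, near (130,285) and (190,262), lie lower than the predicted TCP projection. I'll overlay the predicted finger outline before trusting it.

Run:
```python
from h import *
s=r.get_state(); p=s['ee_pos']; M=R.from_rotvec(s['ee_rot']).as_matrix()
im=eyes.get_image('scene')[:,:,::-1]; k=5
a=cv2.resize(im[230:340,120:220],None,fx=k,fy=k,interpolation=cv2.INTER_CUBIC)
pt=lambda P:tuple(np.int32((proj('scene',P)-[120,230]+.5)*k).tolist())
for sg in(1,-1):
  for z,c in((19,(0,0,255)),(-30,(0,255,255))):
    q=[pt(p+M@[x,sg*y,z]) for x,y in((-11,11),(11,11),(11,25),(-11,25))]
    cv2.polylines(a,[np.array(q)],True,c,1)
cv2.circle(a,pt(p),4,(0,255,0),-1)
for rr in(18,43): cv2.polylines(a,[np.array([pt([497+rr*np.cos(t),-293+rr*np.sin(t),5]) for t in np.linspace(0,6.28,60)])],True,(255,0,0),1)
cv2.imwrite('pics/s3.png',a)
```

```text
(no output)
```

View pics/s3.png

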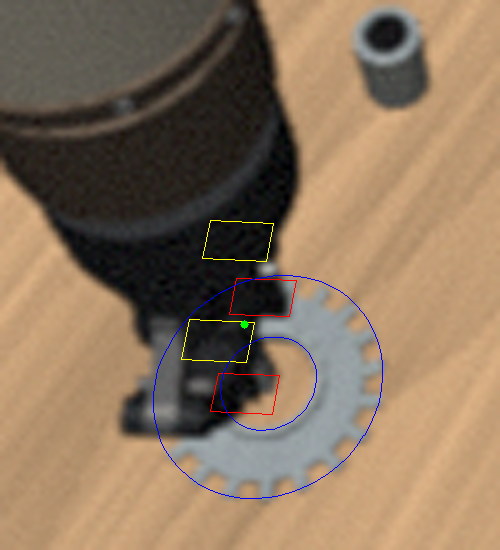

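The blue sprocket outline fits the picture. Both red predicted fingertip outlines lie on the visible tips; the part farther left is the outer knuckle. So the aim is good, and I hold it for over 2 s.

>>> {"method": "apply_moves", "body": {"increments": [[0,0,0,0,0,0,-0.5],[0,0,0,0,0,0,-0.5],[0,0,0,0,0,0,-0.5],[0,0,0,0,0,0,-0.5],[0,0,0,0,0,0,-0.5],[0,0,0,0,0,0,-0.5],[0,0,0,0,0,0,-0.5],[0,0,0,0,0,0,-0.5],[0,0,0,0,0,0,-0.5],[0,0,0,0,0,0,-0.5]]}}

```text
time: 6.15
ee_pos: [498.0, -292.5, 62.0]
ee_rot: [0.682, -3.067, -0.0]
wrist_force: [0.4, 0.5, -0.0]
finger_gap: 21.5
grasp_force: 0.0
```

>>> {"method": "apply_moves", "body": {"increments": [[0,0,0,0,0,0,-0.5],[0,0,0,0,0,0,-0.5],[0,0,0,0,0,0,-0.5],[0,0,0,0,0,0,-0.5],[0,0,0,0,0,0,-0.5],[0,0,0,0,0,0,-0.5],[0,0,0,0,0,0,-0.5],[0,0,0,0,0,0,-0.5],[0,0,0,0,0,0,-0.5],[0,0,0,0,0,0,-0.5]]}}

```text
time: 6.98
ee_pos: [498.0, -292.5, 62.0]
ee_rot: [-0.682, 3.067, -0.0]
wrist_force: [0.4, 0.5, -0.0]
finger_gap: 21.2
grasp_force: 0.0
```

>>> {"method": "apply_moves", "body": {"increments": [[0,0,0,0,0,0,-0.5],[0,0,0,0,0,0,-0.5],[0,0,0,0,0,0,-0.5],[0,0,0,0,0,0,-0.5],[0,0,0,0,0,0,-0.5],[0,0,0,0,0,0,-0.5],[0,0,0,0,0,0,-0.5],[0,0,0,0,0,0,-0.5],[0,0,0,0,0,0,-0.5],[0,0,0,0,0,0,-0.5]]}}

```text
time: 7.82
ee_pos: [498.0, -292.4, 62.0]
ee_rot: [-0.682, 3.067, -0.0]
wrist_force: [0.5, -0.8, 0.0]
finger_gap: 21.5
grasp_force: 0.0
```

>>> {"method": "apply_moves", "body": {"increments": [[0,0,-0.5,0,0,0,-0.5],[0,0,-0.9,0,0,0,-0.5],[0,0,-0.9,0,0,0,-0.5],[0,0,-0.9,0,0,0,-0.5],[0,0,-0.9,0,0,0,-0.5],[0,0,-0.9,0,0,0,-0.5],[0,0,-0.9,0,0,0,-0.5],[0,0,-0.9,0,0,0,-0.5],[0,0,-0.9,0,0,0,-0.5],[0,0,-0.9,0,0,0,-0.5]]}}

```text
time: 8.65
ee_pos: [497.8, -292.4, 235.9]
ee_rot: [-0.682, 3.066, -0.001]
wrist_force: [0.8, -0.6, -1.0]
finger_gap: 21.2
grasp_force: 0.0
```

>>> {"method": "apply_moves", "body": {"increments": [[0,0,-0.9,0,0,0,-0.5],[0,0,-0.9,0,0,0,-0.5],[0,0,-0.6,0,0,0,-0.5],[0,0,0,0,0,0,-0.5],[0,0,0,0,0,0,-0.5]]}}

```text
time: 9.07
ee_pos: [497.9, -292.3, 282.9]
ee_rot: [-0.682, 3.065, -0.001]
wrist_force: [0.3, -0.9, -0.8]
finger_gap: 21.3
grasp_force: 0.0
```

>>> {"method": "apply_moves", "body": {"increments": [[-0.43,0.79,0,0,0,0,-0.5],[-0.43,0.79,0,0,0,0,-0.5],[-0.43,0.79,0,0,0,0,-0.5],[-0.43,0.79,0,0,0,0,-0.5],[-0.43,0.79,0,0,0,0,-0.5],[-0.43,0.79,0,0,0,0,-0.5],[-0.43,0.79,0,0,0,0,-0.5],[-0.43,0.79,0,0,0,0,-0.5],[-0.43,0.79,0,0,0,0,-0.5],[-0.43,0.79,0,0,0,0,-0.5]]}}

```text
time: 9.9
ee_pos: [508.0, -112.0, 280.6]
ee_rot: [0.681, -3.064, -0.001]
wrist_force: [0.3, 0.4, 0.6]
finger_gap: 21.3
grasp_force: 0.0
```

>>> {"method": "apply_moves", "body": {"increments": [[-0.43,0.79,0,0,0,0,-0.5],[-0.43,0.79,0,0,0,0,-0.5],[-0.43,0.79,0,0,0,0,-0.5],[-0.43,0.79,0,0,0,0,-0.5],[-0.43,0.79,0,0,0,0,-0.5],[-0.43,0.79,0,0,0,0,-0.5],[-0.43,0.79,0,0,0,0,-0.5],[-0.43,0.79,0,0,0,0,-0.5],[-0.43,0.79,0,0,0,0,-0.5],[-0.43,0.79,0,0,0,0,-0.5]]}}

```text
time: 10.73
ee_pos: [518.9, 67.3, 280.6]
ee_rot: [0.681, -3.064, 0.0]
wrist_force: [-0.7, 0.3, -0.3]
finger_gap: 21.3
grasp_force: 0.0
```

>>> {"method": "apply_moves", "body": {"increments": [[-0.43,0.79,0,0,0,0,-0.5],[-0.43,0.79,0,0,0,0,-0.5],[-0.43,0.79,0,0,0,0,-0.5],[-0.43,0.79,0,0,0,0,-0.5],[-0.43,0.79,0,0,0,0,-0.5],[-0.43,0.79,0,0,0,0,-0.5],[-0.43,0.79,0,0,0,0,-0.5],[-0.43,0.79,0,0,0,0,-0.5],[-0.43,0.79,0,0,0,0,-0.5],[-0.43,0.79,0,0,0,0,-0.5]]}}

```text
time: 11.57
ee_pos: [530.2, 247.1, 280.9]
ee_rot: [0.681, -3.065, 0.001]
wrist_force: [0.4, 0.6, -0.7]
finger_gap: 21.5
grasp_force: 0.0
```

Run:
```python
from h import *
eyes.get_image('top');eyes.get_image('top');s=r.get_state(); print(s['time'],s['ee_pos'],s['ee_rot'],s['wrist_force'],delta([529,246,192]))
im=eyes.get_image('scene')[:,:,::-1]
cv2.imwrite('pics/h1.png',cv2.resize(im[0:200,180:420],(720,600)))
```

```text
11.6667 [530.61885137 248.54106373 280.83145371] [ 6.85284657e-01 -3.06463685e+00  6.26163895e-04] [ 0.51670893 -1.58237748 -0.82488864] [ 0.12 -0.08  4.44]
```

View pics/h1.png

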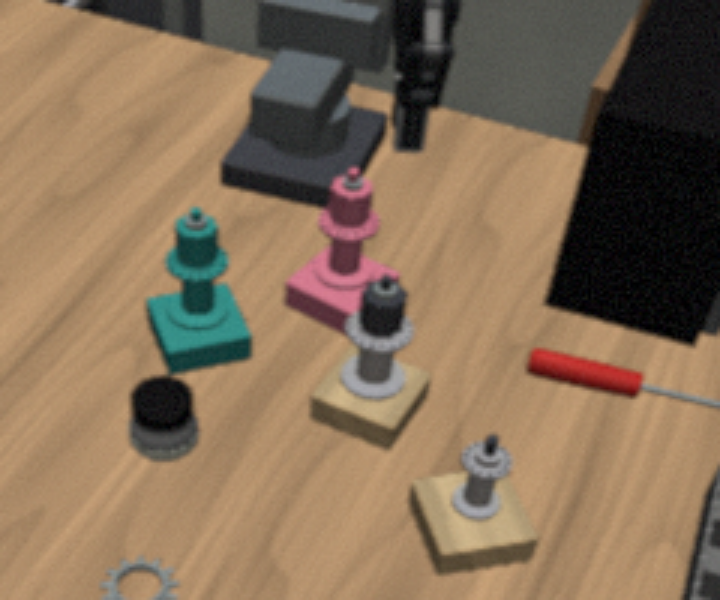

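Fingertips at (410,145) are in line with the rear hub's axis, which runs from (375,380) through its end at (387,283). Nothing has moved, so I go down gently to about 195 mm.

>>> {"method": "apply_moves", "body": {"increments": [[0.1,-0.1,0.6,0,0,0,-0.5],[0,0,0.6,0,0,0,-0.5],[0,0,0.6,0,0,0,-0.5],[0,0,0.6,0,0,0,-0.5],[0,0,0.6,0,0,0,-0.5],[0,0,0.6,0,0,0,-0.5],[0,0,0.4,0,0,0,-0.5],[0,0,0.3,0,0,0,-0.5],[0,0,0,0,0,0,-0.5],[0,0,0,0,0,0,-0.5]]}}

```text
time: 12.55
ee_pos: [529.9, 243.4, 196.1]
ee_rot: [-0.682, 3.067, -0.0]
wrist_force: [0.5, 0.7, -0.2]
finger_gap: 21.4
grasp_force: 0.0
```

>>> {"method": "apply_moves", "body": {"increments": [[0,0,0,0,0,0,-0.5],[0,0,0,0,0,0,-0.5],[0,0,0,0,0,0,-0.5],[0,0,0,0,0,0,-0.5],[0,0,0,0,0,0,-0.5],[0,0,0,0,0,0,-0.5],[0,0,0,0,0,0,-0.5],[0,0,0,0,0,0,-0.5],[0,0,0,0,0,0,-0.5],[0,0,0,0,0,0,-0.5]]}}

```text
time: 13.38
ee_pos: [529.7, 243.6, 196.0]
ee_rot: [0.682, -3.067, 0.0]
wrist_force: [0.4, -0.1, 0.3]
finger_gap: 21.4
grasp_force: 0.0
```

Run:
```python
from h import *
s=r.get_state(); print(s['time'],s['ee_pos'],s['wrist_force'])
im=eyes.get_image('scene')[:,:,::-1]
a=cv2.resize(im[0:160,230:390],(560,560))
for P,c in((s['ee_pos'],(0,255,0)),(s['ee_pos']-[0,0,19],(0,0,255)),([529,246,142],(255,0,0))): cv2.circle(a,tuple(np.int32((proj('scene',P)-[230,0])*3.5).tolist()),3,c,-1)
cv2.imwrite('pics/h2.png',a)
```

```text
13.3833 [529.72318838 243.55566888 195.98574177] [ 0.38707265 -0.11625777  0.31794388]
```

View pics/h2.png

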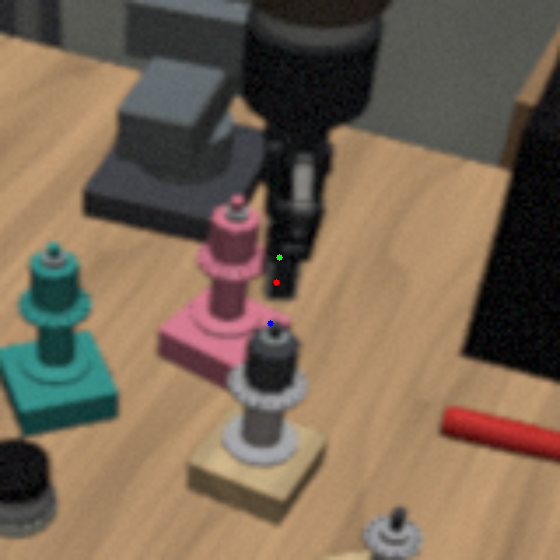

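The fingertips at (283,295) stand just over the rear hub's axle end at (273,325), with a gap of about 3 cm. Nothing has been touched, so I hand it in.

```bash
python3 -c "
from plant import job
print(job.job_done())"
```

```text
the job is handed in; nothing more can be done
None
```

I pointed at the middle sprocket for about 2.7 s, then moved to the rear hub and handed the job in still pointing at it, about 3 cm above its axle end; nothing looked moved in the pictures and I saw no sign of contact, but no verdict came back.

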